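# Stand the parcel heavy end down on the outgoing tray

## Task

The long brown carton with the yellow tape is packed with something heavy jammed at one end, and nothing on the outside shows which. Lift the carton clear of the table to find out from its tilt which end is heavy; then stand it upright, heavy end down, on the blue outgoing tray, square and snug against the tray's yellow back stop, and let go. Never stand it on its light end, set it down gently, and leave the other things on the table where they are.

Things in the scene. Friction and masses are not known exactly. Their poses are not given: they have to be found in the camera images.
- carton: brown carton 180 x 60 x 60 mm, yellow tape, both ends alike, starts lying. Origin at its centre (30 mm up when lying); x along its length. Slick, friction about 0.3. About 0.77 kg, 0.6 of it a block stuck fast 60 mm from the centre towards one end (varies, unseen). Gently pinched (some 30 N) at mid-length and lifted it dips at the heavy end; pinched across near its light end and lifted it swings in the grip to hang heavy end down
- end_a (a point): centre of the carton's end face on its +x side, 90 mm from its centre
- end_b (a point): centre of the carton's other end face, on its -x side, 90 mm from its centre
- tray: fixed outgoing tray: flat blue deck 190 mm (x) by 200 mm (y), 5 mm thick, open on three sides, with a yellow back stop along its whole +x edge (12 mm thick, top 35 mm above the table). Origin under the deck's centre at table height; x points from the open front to the stop, z up
- stop_foot (a point): on the tray: middle of the line where the stop's inner face meets the deck, 83 mm along tray x from the tray's origin and 5 mm above the table; axes as the tray's. A carton standing against the stop has its centre 30 mm before this in x and 90 mm above it
- mug: bystander, not to be moved: blue mug, 80 mm across, 90 mm tall; origin at the centre of its underside
- tape_roll: bystander, not to be moved: yellow roll of tape lying flat, 100 mm across, 48 mm tall; origin at the centre of its underside
- spray: bystander, not to be moved: white spray bottle with a red cap, 64 mm across, 190 mm tall; origin at the centre of its underside
- small_box: bystander, not to be moved: small plain brown box, 110 x 90 x 60 mm; origin at the centre of its underside
- goods_box: bystander, not to be moved: flat orange product box, 90 x 140 x 45 mm; origin at the centre of its underside
- scanner: bystander, not to be moved: hand-held barcode scanner in black and grey, about 175 x 55 x 45 mm; origin at the centre of its underside
There are look-alikes about, which are no part of the job. What is shaped like the carton but purple is not meant.

How it is judged:
By the outcome, as a careful person would: the job done as asked, in the order asked, and still so for the second after the job is handed in, with the robot touching nothing.
It also fails if it takes over 72 s, if anything falls off the work surface, if the arm or the gripper's body presses on something with over 40 N, if the wrist force passes 120 N, or if a joint passes its speed limit or range.

## Robot

A 7-joint arm with a two-finger parallel gripper is mounted at the origin on the work surface. World frame = base frame: x ahead of the robot, y to its left, z up, the work surface at z = 0. Lengths are in m, angles in rad, forces in N, time in s.
With the tool pointing down it reaches from about 0.425 to 0.875 m from the base axis. Payload 4.7 kg.
Tool frame: the origin (TCP) lies at the very end of the fingers, on their centre line; the grasp point (between the pads) lies behind it (ctrl.tcp_to_grasp is the y of the grasp point in the tool frame, in m); y points along the fingers, x is the direction in which the jaws open and shut, and the axes are right-handed (so a half turn about y gives the same grasp; the last joint's range is limited). The gripper opens to 87 mm and grips with 3 to 60 N. Pads are 19 mm wide; open, the fingers measure 117 mm over their backs; the gripper's body (75 mm by 190 mm) begins 51 mm behind the grasp point.
Start: joints at [-1.164, 0.321, -0.07, 1.45, 0.023, 1.371, -0.057], TCP at [0.249, 0.601, 0.223] pointing down, gripper open.
Joint ranges: [-2.86, 2.86], [-0.3, 2.09], [-1.38, 1.24], [0.06, 2.45], [-1.56, 4.7], [0.09, 2.05], [-2.69, 2.69]. Speed limits (rad/s): [2.57, 2.57, 3.14, 3.14, 3.14, 3.14, 3.14].

## Interface

Orientations are given as a rotation vector (axis times angle).
In Python, from bench import ctrl, get_image, workorder gives the robot as it stands.
- The arm moves only by the tool drive_tool, never from a script. Its argument "increments" is text: rows parted by semicolons, each of 5 numbers parted by spaces: the shift along the tool's x, y, z in mm, then the turn about the tool's y in degrees, then the closure in counts, from 0 (fully open) to 255 (shut). In form: tx ty tz yaw fingers; .... A call has 1 to 20 rows; each row shifts and turns the commanded pose from where the row before left it, along the tool's axes as they then stand; what a row does not reach is not made up. A row lasts 1/8 s, in which the tool goes at most 62.5 mm and 10.7 degrees, less where a joint would pass 70% of its speed; a pose out of reach is approached as far as the arm can. A call is refused whole if a number of a shift passes 62.5 or a number of a turn 10.7, either way. A call with a gripper value outside its range is refused whole. The fingers move at their own pace and stop on an object; "squeeze" is the grip in N (left out, the last holds). Time passes only in rows, so rows that do not move let the fingers close. It gives the time, the measured TCP pose, the force and the opening at its end, in the units of the state.
- ctrl.get_state(): the state, without advancing time (a new reading comes with each control period).
- get_image(name): name is "scene" or "top" or "wrist"; returns a dict with "img" (400x640x3 uint8, red, green, blue), "mtx" (3x3 intrinsics, pixels), "camera_from_world" (4x4, takes a point from world to camera coordinates). Camera axes: x right, y up, looking along -z (the intrinsics and any distortion apply to the point x, -y, -z); pixel columns grow to the right and rows downward; lengths in m; the calibration is good to about 2 mm. The wrist camera is an equidistant fisheye: a pixel r from the principal point sees the ray r / f radians off the axis. A picture is of the moment at which its call begins. There is no depth.
- workorder.close_job(): hands the job in, once; it reports no verdict.
The state is a dict: "time": time; "joint_positions": joint angles; "qd": joint speeds; "joint_torque": joint torques, N m; "position": TCP position; "tool_rot": TCP orientation; "ft_force": force on the tool from outside, world axes, zero at the start; "torque": the same for the moment, N m; "grip_width": opening from 0.0 (shut) to 1.0 (fully open).
Only numpy, scipy, OpenCV 4.12 (cv2) and the standard library are available. Lean on these libraries where they do the work, as an engineer would, in place of code of your own. Each camera call takes 0.05 s, during which the arm holds its last target.

## Working session

There is one attempt and no reset: what is moved stays moved. The work goes in short steps, Python scripts to look and compute and a tool call to move; the robot and the scene stay as the last step left them, time stands still between calls to the robot, and variables do not carry over. Pictures are saved under pics/ and viewed, and the job is handed in when it is done.

Besides the shell and the picture viewer there is one more tool, called after ">>>" as name(argument=value, ...) on one line, values as JSON. drive_tool: Moves the arm, as the interface text tells. Its arguments: {"type":"object","properties":{"increments":{"type":"string"},"squeeze":{"type":"number"}},"required":["increments"]}

```bash
mkdir -p pics; cat > h.py <<'E'
from bench import ctrl,get_image,workorder
import numpy as np,cv2
from scipy.spatial.transform import Rotation as R
def snap(n,f):
    d=get_image(n); cv2.imwrite(f'pics/{f}.png',d['img'][:,:,::-1]); np.savez(f'pics/{f}.npz',m=d['mtx'],T=d['camera_from_world'],img=d['img']); return d
def unproj(f,u,v,z):
    q=np.load(f'pics/{f}.npz'); m,T=q['m'],q['T']; r=np.linalg.inv(m)@[u,v,1]; r=np.array([r[0],-r[1],-r[2]])
    Rw=T[:3,:3].T; c=-Rw@T[:3,3]; d=Rw@r; return c+d*(z-c[2])/d[2]
def proj(f,p):
    q=np.load(f'pics/{f}.npz'); m,T=q['m'],q['T']; c=T[:3,:3]@np.array(p)+T[:3,3]; c=m@[c[0],-c[1],-c[2]]; return c[:2]/c[2]
def crop(f,x,y,w,h,s,o):
    i=cv2.imread(f'pics/{f}.png')[y:y+h,x:x+w]; cv2.imwrite(f'pics/{o}.png',cv2.resize(i,None,fx=s,fy=s,interpolation=cv2.INTER_CUBIC))
E
python3 - <<'E'
from h import *
for n in ['scene','top','wrist']:
    d=snap(n,n+'0'); print(n,d['mtx'].tolist(),np.round(d['camera_from_world'],3).tolist())
s=ctrl.get_state();print(s,ctrl.tcp_to_grasp)
print(R.from_rotvec(s['tool_rot']).as_matrix().round(3))
E
```

```text
scene [[362.6640171453407, 0.0, 319.8037881816747], [0.0, 362.6640171453407, 199.1534595964211], [0.0, 0.0, 1.0]] [[-0.693, 0.721, 0.011, 0.453], [-0.604, -0.588, 0.538, 0.236], [0.395, 0.366, 0.843, -1.25], [0.0, 0.0, 0.0, 1.0]]
top [[413.9645035545233, 0.0, 321.71650098217265], [0.0, 413.9645035545233, 202.92093236097446], [0.0, 0.0, 1.0]] [[-0.015, -1.0, 0.004, -0.107], [0.991, -0.014, 0.136, -0.536], [-0.136, 0.006, 0.991, -1.169], [0.0, 0.0, 0.0, 1.0]]
wrist [[309.70691628693146, 0.0, 322.20438571331556], [0.0, 309.70691628693146, 198.19090980419023], [0.0, 0.0, 1.0]] [[0.383, 0.924, -0.001, -0.65], [-0.89, 0.369, -0.267, 0.031], [-0.247, 0.103, 0.964, -0.39], [0.0, 0.0, 0.0, 1.0]]
{'time': 0.15, 'joint_positions': array([-1.16392704,  0.32166965, -0.07013375,  1.45140431,  0.02267083,
        1.37078054, -0.05690746]), 'qd': array([-7.27293659e-04, -3.82805549e-03,  8.50563114e-05, -2.82945187e-03,
        8.50278561e-04, -9.07171747e-04,  1.15992687e-04]), 'joint_torque': array([-9.45697611e-04, -4.91794896e+01, -4.05258089e-01, -3.12880254e+01,
       -6.40077959e-02,  4.04286152e-02,  1.03786658e-04]), 'position': array([0.24866505, 0.600104  , 0.22169738]), 'tool_rot': array([-1.37072077, -0.91443872,  0.91632308]), 'ft_force': array([-0.52705235, -0.10400527, -0.69431515]), 'torque': array([-0.04059622, -0.02477261, -0.01838414]), 'grip_width': 1.0009234346386386} -0.0187
[[ 0.383 -0.    -0.924]
 [ 0.924 -0.001  0.383]
 [-0.001 -1.    -0.   ]]
```

View pics/top0.png

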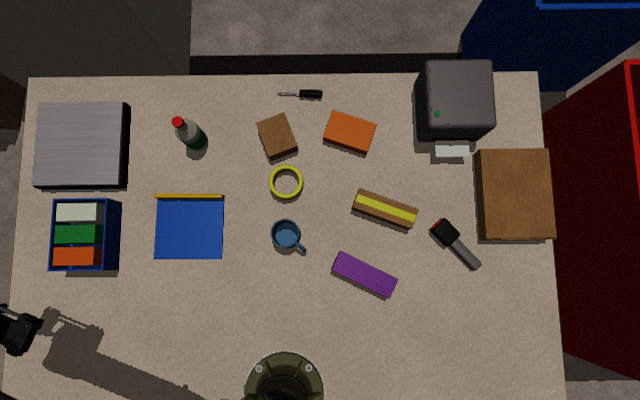

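View pics/scene0.png

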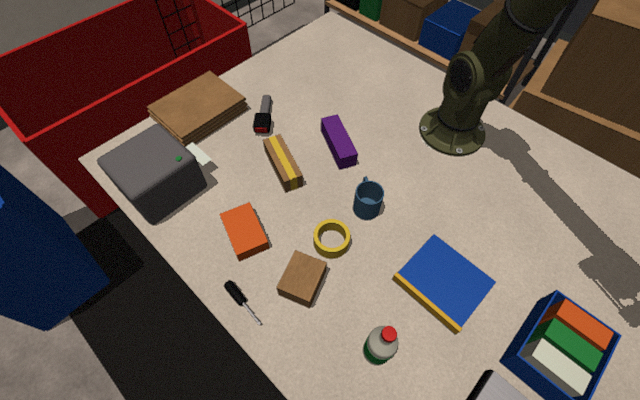

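```bash
python3 - <<'E'
from h import *
crop('top0',330,170,110,80,7,'c1'); crop('top0',140,180,100,90,6.5,'c2')
E
```

```text
(no output)
```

View pics/c1.png

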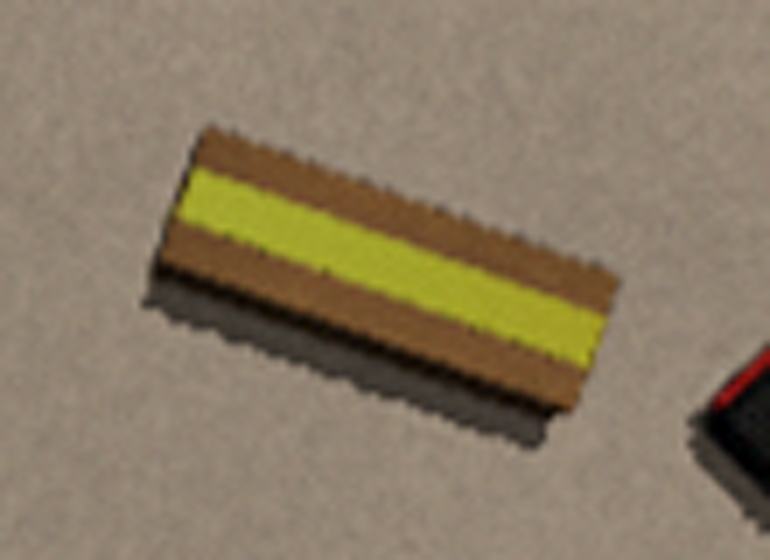

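View pics/c2.png

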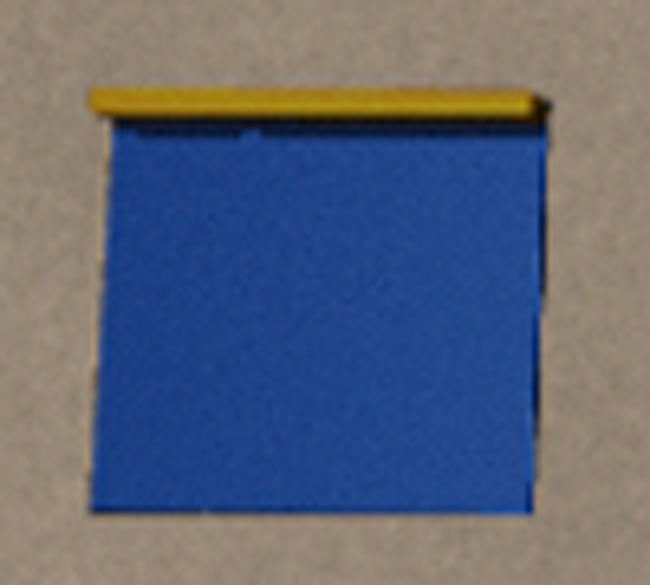

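```bash
python3 - <<'E'
from h import *
C=[unproj('top0',330+(x)/7,170+(y)/7,.06) for x,y in [(207,125),(620,278),(572,412),(160,262)]]
C=np.array(C);print(C.round(4),C.mean(0).round(4)); 
d=(C[1]+C[2]-C[0]-C[3])/2; print('len',np.linalg.norm(d),'yaw',np.degrees(np.arctan2(d[1],d[0])))
e=C[0]-C[3];print(np.linalg.norm(e),np.degrees(np.arctan2(e[1],e[0])))
for x,y,z in [(92,513,.005),(532,513,.005),(90,90,.035),(532,92,.035),(95,115,.035),(533,115,.035)]:
    print(x,y,unproj('top0',140+x/6.5,180+y/6.5,z).round(4))
for n,u,v,z in [('mug',286,232,.09),('roll',286,182,.048),('scanner',444,233,.045),('spray',178,123,.19),('purp',364,274,.06),('bin',118,200,.08)]: print(n,unproj('top0',u,v,z).round(3))
E
```

```text
[[ 0.5737 -0.2242  0.06  ]
 [ 0.5081 -0.3909  0.06  ]
 [ 0.4538 -0.3689  0.06  ]
 [ 0.5173 -0.2035  0.06  ]] [ 0.5132 -0.2969  0.06  ]
len 0.17811597144326988 yaw -111.24859380647138
0.06003834742326756 -20.155430801651445
92 513 [0.3803 0.3784 0.005 ]
532 513 [0.3774 0.1801 0.005 ]
90 90 [0.5686 0.375  0.035 ]
532 92 [0.5649 0.1765 0.035 ]
95 115 [0.5572 0.3723 0.035 ]
533 115 [0.5544 0.1758 0.035 ]
mug [ 0.448 -0.015  0.09 ]
roll [ 0.596 -0.012  0.048]
scanner [ 0.442 -0.464  0.045]
spray [0.729 0.257 0.19 ]
purp [ 0.33 -0.23  0.06]
bin [0.545 0.456 0.08 ]
```

```bash
cat >> h.py <<'E'
def st():
    s=ctrl.get_state(); M=R.from_rotvec(s['tool_rot']).as_matrix()
    print('t',round(s['time'],2),'p',(s['position']*1000).round(1),'xyaw',np.degrees(np.arctan2(M[1,0],M[0,0])).round(2),'ydir',M[:,1].round(3),'F',s['ft_force'].round(1),'T',s['torque'].round(2),'w',round(s['grip_width'],3),'q',s['joint_positions'].round(2))
    return s,M
def plan(wps,step=50,g=0):
    """wps: list of (x,y,z mm, toolx world yaw deg)"""
    s,M=st(); p=s['position']*1000; a=np.degrees(np.arctan2(M[1,0],M[0,0])); out=[]
    for w in wps:
        w=np.array(w,float); n=max(int(np.ceil(np.linalg.norm(w[:3]-p)/step)),int(np.ceil(abs(w[3]-a)/10)),1)
        p0,a0=p.copy(),a
        for i in range(1,n+1):
            tp=p0+(w[:3]-p0)*i/n; ta=a0+(w[3]-a0)*i/n
            c,sn=np.cos(np.radians(a)),np.sin(np.radians(a)); X=np.array([c,sn,0]);Y=np.array([0,0,-1.]);Z=np.cross(X,Y)
            d=tp-p; r=[round(float(d@v),0) for v in (X,Y,Z)]; y=round(-(ta-a),1)
            out.append(f'{r[0]:g} {r[1]:g} {r[2]:g} {y:g} {g}'); p=p+r[0]*X+r[1]*Y+r[2]*Z; a=a-y
    print(len(out)); 
    for i in range(0,len(out),20): print('; '.join(out[i:i+20]))
    print('end',p.round(1),a)
E
python3 - <<'E'
from h import *
plan([(430,420,222,45),(580,120,222,10),(513,-297,180,-21)])
E
```

```text
t 0.15 p [248.7 600.1 221.7] xyaw 67.5 ydir [-0.    -0.001 -1.   ] F [-0.5 -0.1 -0.7] T [-0.04 -0.02 -0.02] w 1.001 q [-1.16  0.32 -0.07  1.45  0.02  1.37 -0.06]
22
-16 -0 -39 3.8 0; -14 -0 -41 3.7 0; -11 -0 -41 3.8 0; -8 -0 -42 3.7 0; -5 -0 -42 3.8 0; -3 -0 -43 3.7 0; -15 -0 -45 5 0; -11 -0 -47 5 0; -7 -0 -47 5 0; -3 -0 -48 5 0; 1 -0 -48 5 0; 6 -0 -47 5 0; 9 -0 -47 5 0; -15 5 -44 3.4 0; -13 4 -46 3.5 0; -10 5 -45 3.4 0; -7 5 -47 3.5 0; -4 4 -47 3.4 0; -2 5 -46 3.5 0; 1 4 -47 3.4 0
5 5 -47 3.5 0; 7 5 -47 3.4 0
end [ 513.3 -297.5  179.7] -20.999573241802693
```

>>> drive_tool(increments="-16 0 -39 3.8 0; -14 0 -41 3.7 0; -11 0 -41 3.8 0; -8 0 -42 3.7 0; -5 0 -42 3.8 0; -3 0 -43 3.7 0; -15 0 -45 5 0; -11 0 -47 5 0; -7 0 -47 5 0; -3 0 -48 5 0; 1 0 -48 5 0; 6 0 -47 5 0; 9 0 -47 5 0; -15 5 -44 3.4 0; -13 4 -46 3.5 0; -10 5 -45 3.4 0; -7 5 -47 3.5 0; -4 4 -47 3.4 0; -2 5 -46 3.5 0; 1 4 -47 3.4 0", squeeze=30)

```text
time: 2.65
position: [0.527, -0.2046, 0.1902]
tool_rot: [-1.562, 0.195, -0.194]
ft_force: [1.0, 0.5, -0.3]
grip_width: 0.996
```

>>> drive_tool(increments="5 5 -47 3.5 0; 7 5 -47 3.4 0; 0 0 0 0 0; 0 0 0 0 0")

```text
time: 3.15
position: [0.5135, -0.2964, 0.1802]
tool_rot: [-1.551, 0.288, -0.287]
ft_force: [1.0, 1.0, 0.4]
grip_width: 0.997
```

```bash
python3 - <<'E'
from h import *
snap('wrist','w1');st()
print([proj('top0',p) for p in []])
E
```

```text
t 3.2 p [ 513.9 -295.6  180.3] xyaw -20.89 ydir [-0.     0.001 -1.   ] F [ 0.4  0.3 -0. ] T [-0.14  0.08  0.07] w 0.999 q [-0.12  0.26  0.71  1.68 -0.18  1.27  0.26]
[]
```

View pics/w1.png

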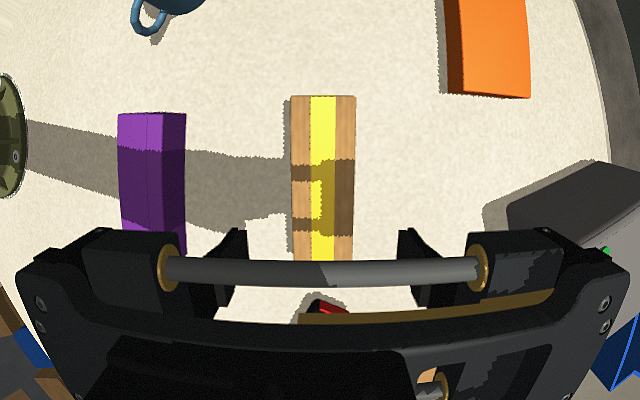

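>>> drive_tool(increments="0 40 0 0 0; 0 40 0 0 0; 0 40 0 0 0; 0 25 0 0 0; 0 14 0 0 0; 0 8 -2 0 0; 0 2 0 0 0; 0 0 0 0 0; 0 0 0 0 60; 0 0 0 0 120; 0 0 0 0 200; 0 0 0 0 255; 0 0 0 0 255; 0 0 0 0 255", squeeze=30)

```text
time: 4.95
position: [0.5127, -0.299, 0.0117]
tool_rot: [-1.551, 0.288, -0.288]
ft_force: [-0.9, 0.5, 2.2]
grip_width: 0.688
```

```bash
python3 - <<'E'
from h import *
st()
E
```

```text
t 4.95 p [ 512.7 -299.    11.7] xyaw -21.01 ydir [ 0.  0. -1.] F [-0.9  0.5  2.2] T [-0.01  0.16 -0.07] w 0.688 q [-0.05  0.46  0.64  1.83 -0.33  0.97  0.37]
```

Gripped (0.688 × 87 = 60 mm). Lift slowly.

>>> drive_tool(increments="0 -4 0 0 255; 0 -6 0 0 255; 0 -8 0 0 255; 0 -8 0 0 255; 0 -8 0 0 255; 0 -8 0 0 255; 0 -8 0 0 255; 0 -8 0 0 255; 0 -8 0 0 255; 0 -8 0 0 255; 0 -6 0 0 255; 0 0 0 0 255; 0 0 0 0 255")

```text
time: 6.58
position: [0.5125, -0.2989, 0.0913]
tool_rot: [-1.551, 0.288, -0.287]
ft_force: [0.4, 0.7, -7.3]
grip_width: 0.69
```

```bash
python3 - <<'E'
from h import *
st();snap('wrist','w2');snap('scene','s2')
crop('s2',220,90,130,130,5,'c3')
E
```

```text
t 6.58 p [ 512.5 -298.9   91.3] xyaw -21.01 ydir [-0.  0. -1.] F [ 0.4  0.7 -7.3] T [ 0.25 -0.05 -0.01] w 0.69 q [-0.09  0.35  0.69  1.77 -0.25  1.1   0.32]
```

View pics/w2.png

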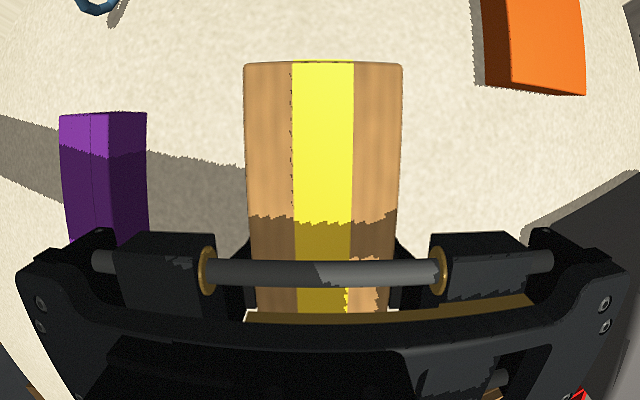

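View pics/c3.png

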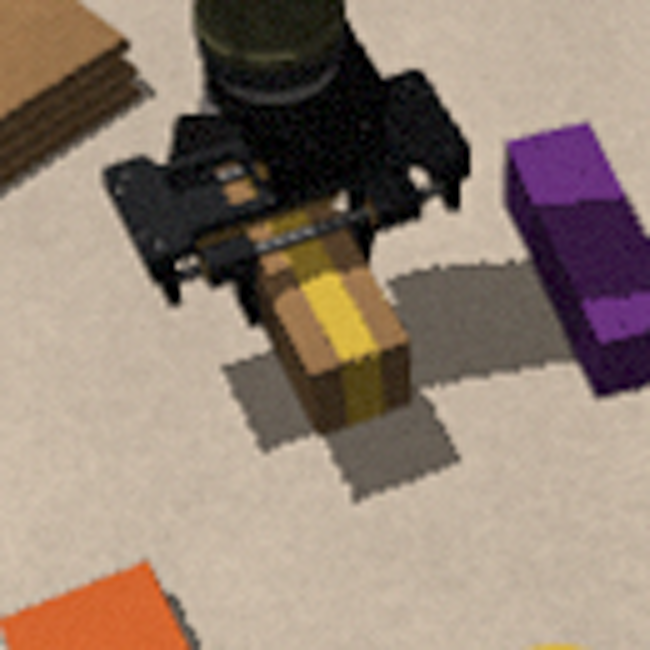

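```bash
python3 - <<'E'
from h import *
u=np.array([np.cos(np.radians(69)),np.sin(np.radians(69)),0]); k=np.array([0,0,1.]); s=np.array([u[1],-u[0],0])
G=np.array([.5125,-.2989,.0913+.0187])
for t in [-40,-30,-20,-10,0,10,20,30,40,60]:
    c,n=np.cos(np.radians(t)),np.sin(np.radians(t)); U=c*u+n*k; K=-n*u+c*k
    P=[G+.09*U+b*.03*s+a*.03*K for a in(1,-1) for b in(1,-1)]
    print(t,[((proj('s2',p)-[220,90])*5).round(0).tolist() for p in P])
E
```

```text
-40 [[314.0, 434.0], [410.0, 399.0], [296.0, 432.0], [387.0, 399.0]]
-30 [[315.0, 424.0], [412.0, 389.0], [303.0, 439.0], [395.0, 405.0]]
-20 [[314.0, 409.0], [413.0, 373.0], [308.0, 441.0], [402.0, 407.0]]
-10 [[311.0, 390.0], [411.0, 354.0], [312.0, 439.0], [407.0, 404.0]]
0 [[307.0, 366.0], [407.0, 331.0], [315.0, 431.0], [411.0, 397.0]]
10 [[300.0, 340.0], [402.0, 304.0], [315.0, 420.0], [413.0, 384.0]]
20 [[291.0, 312.0], [394.0, 276.0], [314.0, 403.0], [412.0, 368.0]]
30 [[282.0, 282.0], [385.0, 247.0], [310.0, 383.0], [410.0, 347.0]]
40 [[271.0, 253.0], [375.0, 218.0], [305.0, 358.0], [406.0, 323.0]]
60 [[248.0, 198.0], [351.0, 164.0], [288.0, 303.0], [392.0, 267.0]]
```

>>> drive_tool(increments="0 0 0 0 255; 0 0 0 0 255; 0 0 0 0 255; 0 0 0 0 255", squeeze=24)

```text
time: 7.18
position: [0.5127, -0.299, 0.0915]
tool_rot: [-1.552, 0.288, -0.288]
ft_force: [-0.8, 0.4, -7.9]
grip_width: 0.685
```

```bash
python3 - <<'E'
from h import *
st();snap('wrist','w3');snap('scene','s3');snap('top','t3')
crop('s3',220,90,130,130,5,'c4');crop('t3',330,170,110,80,7,'c5')
E
```

```text
t 7.17 p [ 512.7 -299.    91.5] xyaw -21.01 ydir [ 0.  0. -1.] F [-0.8  0.4 -7.9] T [ 0.18 -0.05 -0.  ] w 0.685 q [-0.09  0.35  0.69  1.77 -0.25  1.1   0.32]
```

View pics/w3.png

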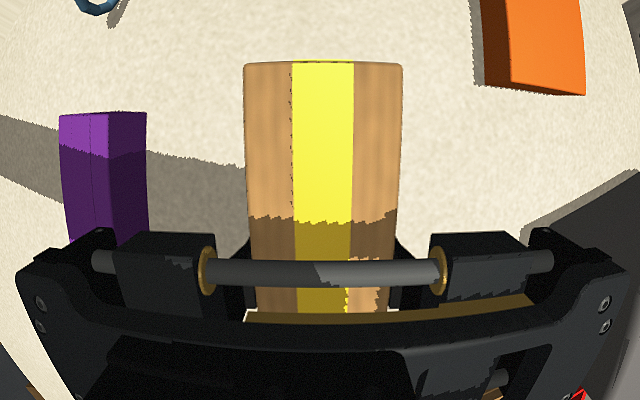

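View pics/c4.png

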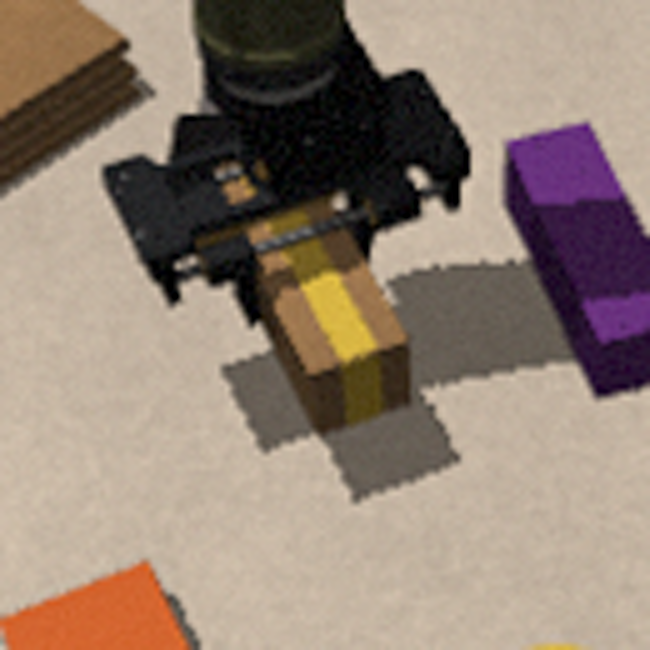

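>>> drive_tool(increments="0 8 0 0 255; 0 8 0 0 255; 0 8 0 0 255; 0 8 0 0 255; 0 6 0 0 255; 0 0 0 0 255; 0 0 0 0 255; 0 0 0 0 255; 0 0 0 0 255", squeeze=19)

```text
time: 8.45
position: [0.5128, -0.2991, 0.0538]
tool_rot: [-1.552, 0.287, -0.288]
ft_force: [-0.8, -0.3, -6.7]
grip_width: 0.682
```

```bash
python3 - <<'E'
from h import *
st();snap('wrist','w4');snap('scene','s4')
crop('s4',220,90,130,130,5,'c6')
E
```

```text
t 8.45 p [ 512.8 -299.1   53.8] xyaw -21.0 ydir [ 0.001 -0.    -1.   ] F [-0.8 -0.3 -6.7] T [ 0.17 -0.02 -0.04] w 0.682 q [-0.07  0.4   0.67  1.8  -0.28  1.04  0.34]
```

View pics/w4.png

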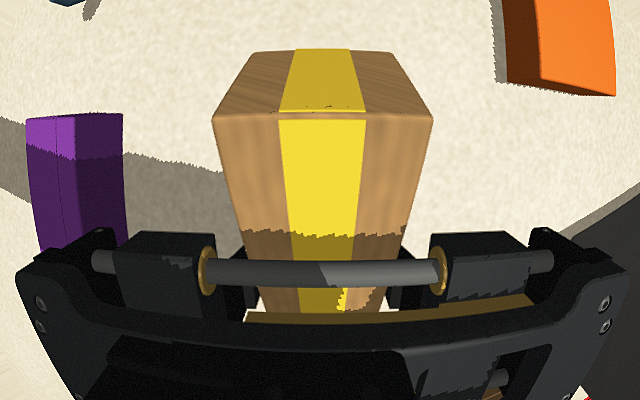

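View pics/c6.png

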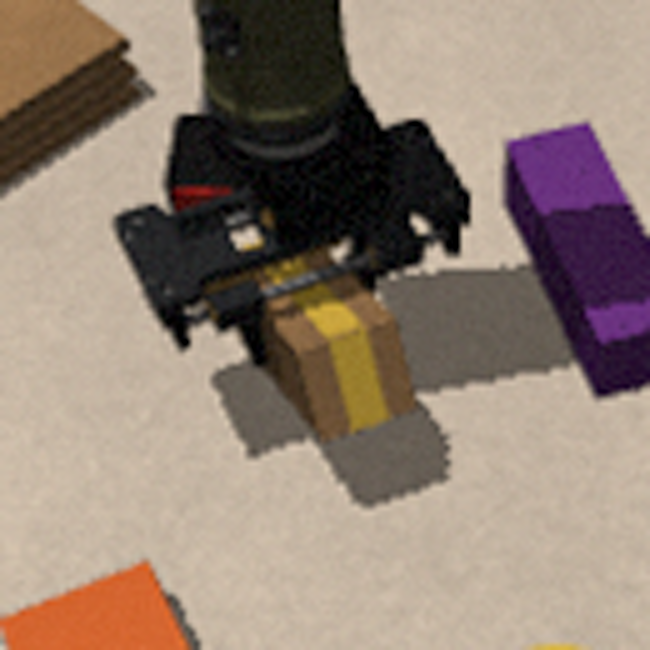

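>>> drive_tool(increments="0 5 0 0 255; 0 5 0 0 255; 0 5 0 0 255; 0 5 0 0 255; 0 4 0 0 255; 0 4 0 0 255; 0 4 0 0 255; 0 4 0 0 255; 0 3 0 0 255; 0 2 0 0 255; 0 0 0 0 255; 0 0 0 0 255", squeeze=17)

```text
time: 10.05
position: [0.512, -0.2999, 0.0141]
tool_rot: [-1.551, 0.289, -0.288]
ft_force: [-3.6, 3.5, 13.2]
grip_width: 0.691
```

```bash
python3 - <<'E'
from h import *
st();snap('wrist','w5');snap('scene','s5')
crop('s5',220,90,130,130,5,'c7')
E
```

```text
t 10.05 p [ 512.  -299.9   14.1] xyaw -21.06 ydir [-0.     0.001 -1.   ] F [-3.6  3.5 13.2] T [0.91 0.75 0.09] w 0.691 q [-0.05  0.45  0.65  1.83 -0.33  0.97  0.37]
```

View pics/w5.png

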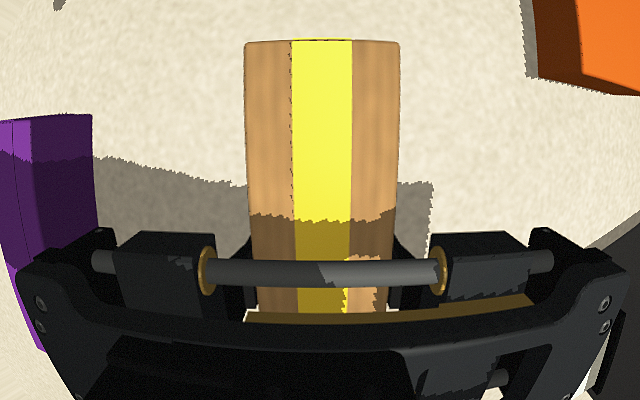

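>>> drive_tool(increments="0 0 0 0 0; 0 0 0 0 0; 0 0 0 0 0; 0 0 0 0 0; 0 0 10 0 0; 0 0 25 0 0; 0 0 25 0 0; 0 0 6 0 0; 0 0 0 0 0")

```text
time: 11.28
position: [0.5364, -0.2372, 0.0126]
tool_rot: [-1.552, 0.287, -0.287]
ft_force: [-0.5, 0.2, -0.2]
grip_width: 1.003
```

```bash
python3 - <<'E'
from h import *
st();snap('wrist','w6');snap('scene','s6');snap('top','t6')
crop('s6',220,90,130,130,5,'c8')
crop('t6',330,170,110,80,7,'c9')
E
```

```text
t 11.28 p [ 536.4 -237.2   12.6] xyaw -20.94 ydir [ 0. -0. -1.] F [-0.5  0.2 -0.2] T [-0.08  0.12  0.01] w 1.003 q [-0.15  0.44  0.63  1.85 -0.31  0.96  0.25]
```

View pics/w6.png

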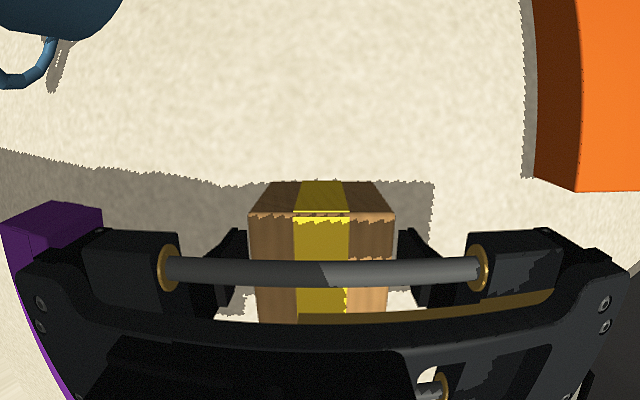

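View pics/c9.png

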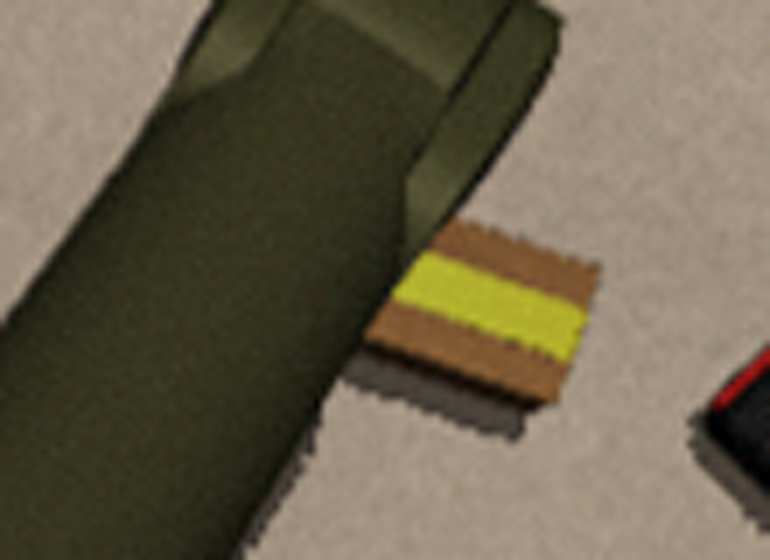

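>>> drive_tool(increments="0 1 0 0 100; 0 0 0 0 200; 0 0 0 0 255; 0 0 0 0 255; 0 0 0 0 255; 0 -4 0 0 255; 0 -6 0 0 255; 0 -8 0 0 255; 0 -8 0 0 255; 0 -8 0 0 255; 0 -8 0 0 255; 0 -8 0 0 255; 0 -8 0 0 255; 0 -8 0 0 255; 0 -8 0 0 255; 0 -8 0 0 255; 0 -8 0 0 255; 0 0 0 0 255", squeeze=22)

```text
time: 13.68
position: [0.5369, -0.2372, 0.1027]
tool_rot: [-1.551, 0.286, -0.288]
ft_force: [-0.6, 1.5, 2.2]
grip_width: 0.687
```

```bash
python3 - <<'E'
from h import *
st();snap('wrist','w7');snap('scene','s7')
crop('s7',200,50,150,130,5,'c10')
E
```

```text
t 13.68 p [ 536.9 -237.2  102.7] xyaw -20.99 ydir [ 0.001  0.    -1.   ] F [-0.6  1.5  2.2] T [ 0.1   0.59 -0.09] w 0.687 q [-0.2   0.32  0.68  1.78 -0.22  1.12  0.19]
```

View pics/w7.png

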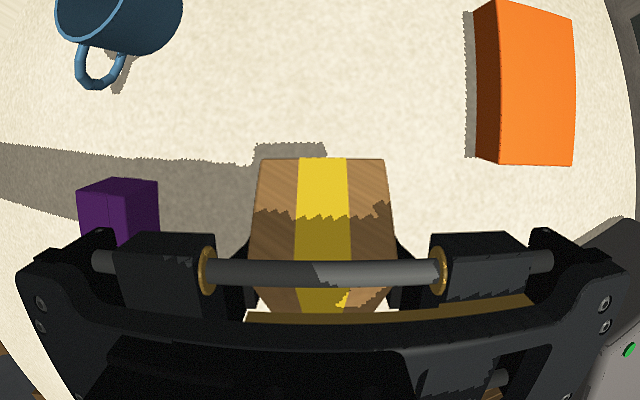

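View pics/c10.png

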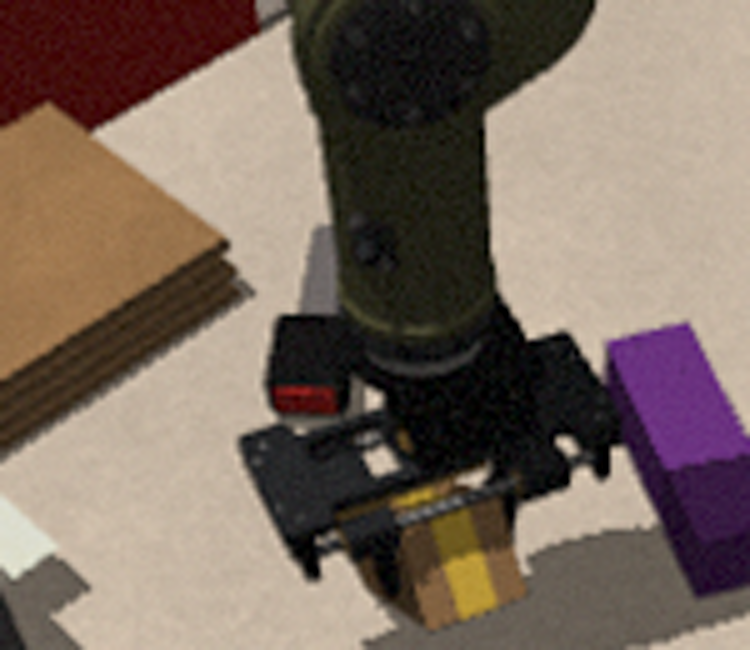

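>>> drive_tool(increments="0 -8 0 0 255; 0 -8 0 0 255; 0 -8 0 0 255; 0 -8 0 0 255; 0 -8 0 0 255; 0 -8 0 0 255; 0 -8 0 0 255; 0 -8 0 0 255; 0 -8 0 0 255; 0 -8 0 0 255; 0 0 0 0 255; 0 0 0 0 255")

```text
time: 15.28
position: [0.5361, -0.2373, 0.1813]
tool_rot: [-1.551, 0.288, -0.287]
ft_force: [0.3, -0.4, -7.7]
grip_width: 0.686
```

```bash
python3 - <<'E'
from h import *
st();snap('wrist','w8');snap('scene','s8');snap('top','t8')
crop('s8',200,50,150,130,5,'c11')
crop('t8',310,150,130,100,6,'c12')
E
```

```text
t 15.28 p [ 536.1 -237.3  181.3] xyaw -21.0 ydir [-0.  0. -1.] F [ 0.3 -0.4 -7.7] T [0.15 0.01 0.01] w 0.686 q [-0.23  0.24  0.7   1.69 -0.16  1.26  0.14]
```

View pics/w8.png

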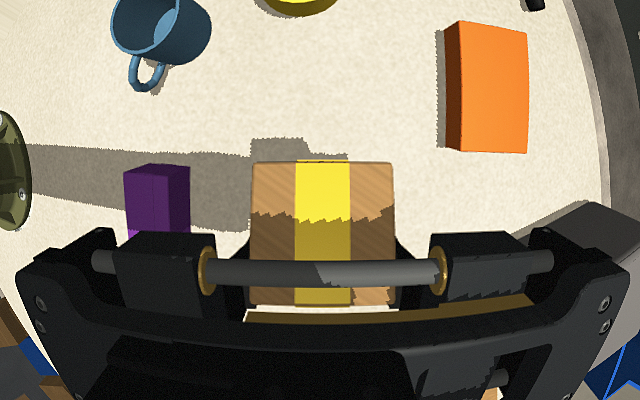

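View pics/c11.png

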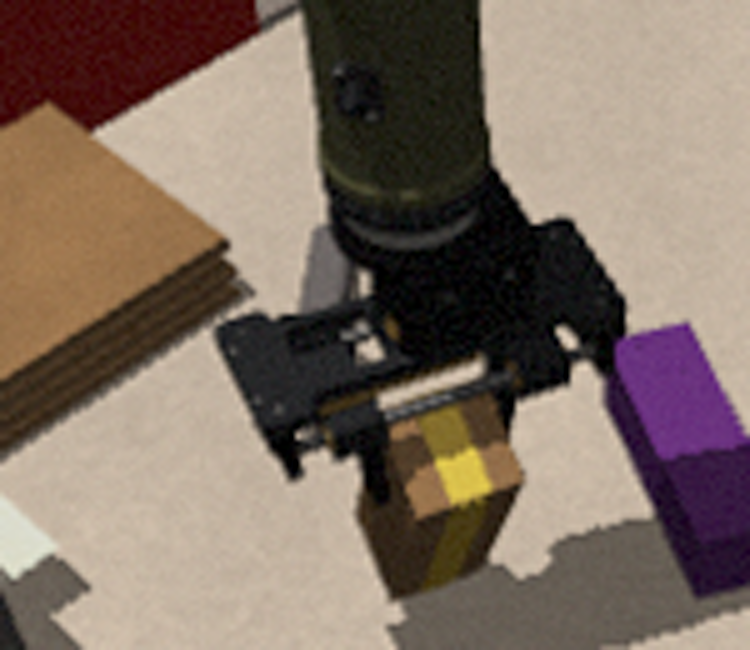

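View pics/c12.png

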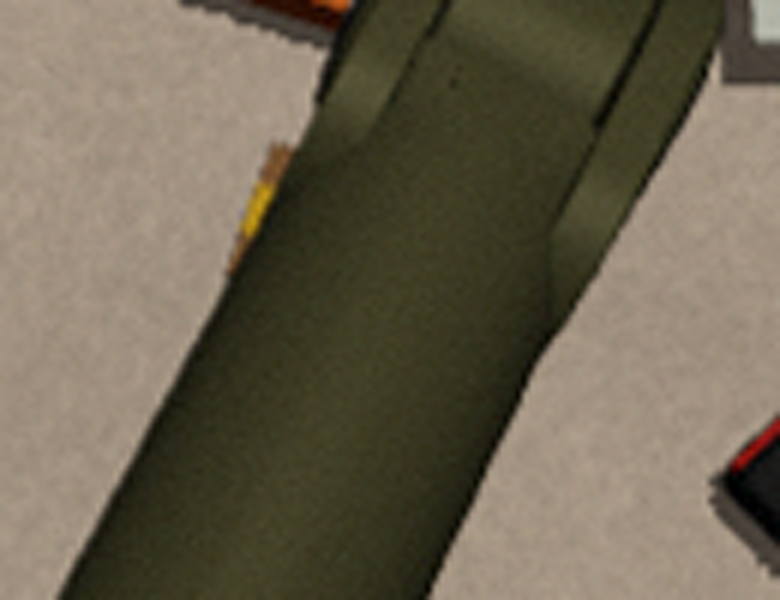

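```bash
cat >> h.py <<'E'
from scipy.optimize import least_squares
def fithang(f,G,yawX,obs):
    """obs: list of (u,v,[side along X ±1, along Z ±1, top=0/bottom=1]) ; params tilt(deg, heavy end toward -Z positive), e (m from grasp up to top), off along Zbox"""
    a=np.radians(yawX); X=np.array([np.cos(a),np.sin(a),0]); Z=np.array([-np.sin(a),np.cos(a),0]); k=np.array([0,0,1.])
    def pts(p):
        t=np.radians(p[0]); D=-np.cos(t)*k-np.sin(t)*Z; N=np.cos(t)*Z-np.sin(t)*k
        return [G+.03*sx*X+(sz*.03+p[2])*N+(-p[1]+.18*b)*D for _,_,(sx,sz,b) in obs]
    def r(p): return np.concatenate([proj(f,q)-np.array(o[:2]) for q,o in zip(pts(p),obs)]+[[p[2]*1000/5]])
    s=least_squares(r,[5,.026,0]); print('tilt',s.x[0],'e',s.x[1],'off',s.x[2],'res',s.fun.round(2)); return s.x
E
python3 - <<'E'
from h import *
def c(x,y):return (200+x/5,50+y/5)
o=[(*c(417,517),(1,1,0)),(*c(522,472),(-1,1,0)),(*c(392,598),(1,1,1)),(*c(488,566),(-1,1,1))]
fithang('s8',np.array([.5361,-.2373,.2]),-21,o)
E
```

```text
tilt 24.62011549519722 e 0.036609227666934537 off 0.010074647072894134 res [-0.34 -1.19  0.51  0.24 -0.71  0.41 -1.44  0.2   2.01]
```

```bash
cat >> h.py <<'E'
def projw(f,p):
    q=np.load(f'pics/{f}.npz'); m,T=q['m'],q['T']; c=T[:3,:3]@np.array(p)+T[:3,3]; x,y,z=c[0],-c[1],-c[2]
    r=np.hypot(x,y); th=np.arctan2(r,z); return np.array([m[0,2]+m[0,0]*th*x/r, m[1,2]+m[1,1]*th*y/r])
def fit2(G,yawX,obs,x0=(15,.03,0),sig=5):
    a=np.radians(yawX); X=np.array([np.cos(a),np.sin(a),0]); Z=np.array([-np.sin(a),np.cos(a),0]); k=np.array([0,0,1.])
    def r(p):
        t=np.radians(p[0]); D=-np.cos(t)*k-np.sin(t)*Z; N=np.cos(t)*Z-np.sin(t)*k; o=[]
        for f,u,v,(sx,sz,b) in obs:
            P=np.array(G)+.03*sx*X+(sz*.03+p[2])*N+(-p[1]+.18*b)*D
            o.append(((projw if f[0]=='w' else proj)(f,P)-[u,v])/(2 if f[0]=='w' else 1))
        return np.concatenate(o+[[p[2]*1000/sig]])
    s=least_squares(r,x0); print('tilt',s.x[0].round(1),'e',s.x[1].round(4),'off',s.x[2].round(4),'res',s.fun.round(1)); return s.x
E
python3 - <<'E'
from h import *
def c(x,y):return (200+x/5,50+y/5)
def t(x,y):return (310+x/6,150+y/6)
A=[('s8',*c(417,517),(1,1,0)),('s8',*c(522,472),(-1,1,0)),('s8',*c(392,598),(1,1,1)),('s8',*c(488,566),(-1,1,1))]
W=[('w8',393,160,(1,1,0)),('w8',252,160,(-1,1,0))]
T=[('t8',*t(278,145),(1,1,0)),('t8',*t(229,275),(-1,1,0))]
G=[.5361,-.2373,.2]
fit2(G,-21,W+T);fit2(G,-21,A+W);fit2(G,-21,A+T);fit2(G,-21,A+W+T)
E
python3 -c "
import sys;sys.path.insert(0,'.')
" ; python3 -c "
from h import *
crop('s8',260,115,60,60,10,'c13')"
```

```text
tilt 44.1 e 0.0477 off 0.0 res [ 0.5  0.7  1.2  0.6 -2.  -0.6 -1.9 -0.1  0. ]
tilt 25.6 e 0.0396 off 0.0127 res [ 0.2 -0.3  1.1  1.1 -0.6  0.3 -1.3  0.1  1.6  0.4  0.2  0.3  2.5]
tilt 24.5 e 0.0348 off 0.0094 res [-0.5 -1.2  0.3  0.2 -0.8  0.5 -1.6  0.3 -0.2 -0.2 -0.1  0.4  1.9]
tilt 25.6 e 0.0383 off 0.0125 res [ 0.1 -0.2  1.   1.2 -0.7  0.3 -1.4  0.1  1.2  1.   0.5  1.  -1.9 -0.9
 -1.8 -0.3  2.5]
```

View pics/c13.png

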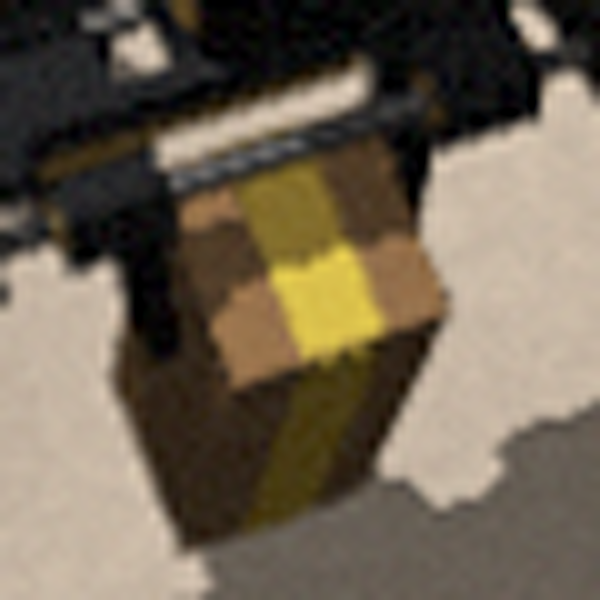

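```bash
python3 - <<'E'
from h import *
def c(x,y):return (260+x/10,115+y/10)
A=[('s8',*c(230,390),(1,1,0)),('s8',*c(447,318),(-1,1,0)),('s8',*c(182,548),(1,1,1)),('s8',*c(380,482),(-1,1,1)),('s8',*c(118,370),(1,-1,1))]
W=[('w8',393,160,(1,1,0)),('w8',252,160,(-1,1,0))]
G=[.5361,-.2373,.2]
fit2(G,-21,A,sig=20);fit2(G,-21,A+W);fit2(G,-21,A+W,sig=20)
fit2(G,-21,A+W,sig=1)
E
```

```text
tilt 25.6 e 0.0392 off 0.0143 res [ 0.9 -0.2  1.1 -0.6 -0.2  0.6 -1.5  0.6 -1.3  0.   0.7]
tilt 25.6 e 0.0376 off 0.0135 res [ 0.7 -0.3  0.8 -0.7 -0.4  0.5 -1.7  0.5 -1.4 -0.   1.   0.1  0.8  0.1
  2.7]
tilt 25.6 e 0.0373 off 0.0137 res [ 0.7 -0.2  0.8 -0.6 -0.3  0.6 -1.7  0.6 -1.3  0.1  0.9 -0.   0.9 -0.1
  0.7]
tilt 26.2 e 0.0426 off 0.0097 res [ 0.3 -2.1  0.6 -2.5 -0.9 -1.5 -2.2 -1.5 -1.9 -2.2  2.5  2.4 -0.6  2.4
  9.7]
```

>>> drive_tool(increments="0 5 8 0 255; 0 5 8 0 255; 0 5 8 0 255; 0 5 8 0 255; 0 0 4 0 255; 0 0 0 0 255; 0 0 -40 0 255; 0 0 -30 0 255; 0 0 -20 0 255; 0 0 -10 0 255; 0 0 -4 0 255; 0 0 0 0 255; 0 0 4 0 255; 0 0 8 0 255; 0 0 12 0 255; 0 0 16 0 255; 0 0 20 0 255; 0 0 24 0 255; 0 0 0 0 255", squeeze=20)

```text
time: 17.8
position: [0.544, -0.2176, 0.1613]
tool_rot: [-1.549, 0.283, -0.283]
ft_force: [0.2, 0.4, -7.5]
grip_width: 0.692
```

```bash
python3 - <<'E'
from h import *
st();snap('wrist','w9');snap('scene','s9')
crop('s9',240,105,80,75,10,'c14')
E
```

```text
t 17.8 p [ 544.  -217.6  161.3] xyaw -20.67 ydir [ 0.001  0.003 -1.   ] F [ 0.2  0.4 -7.5] T [ 0.11 -0.03  0.03] w 0.692 q [-0.25  0.26  0.69  1.72 -0.18  1.23  0.12]
```

View pics/w9.png

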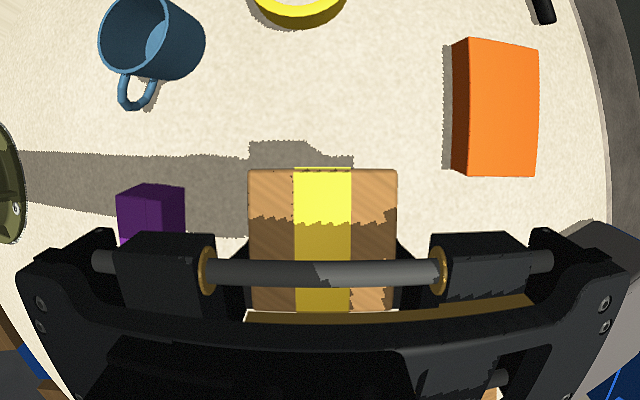

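View pics/c14.png

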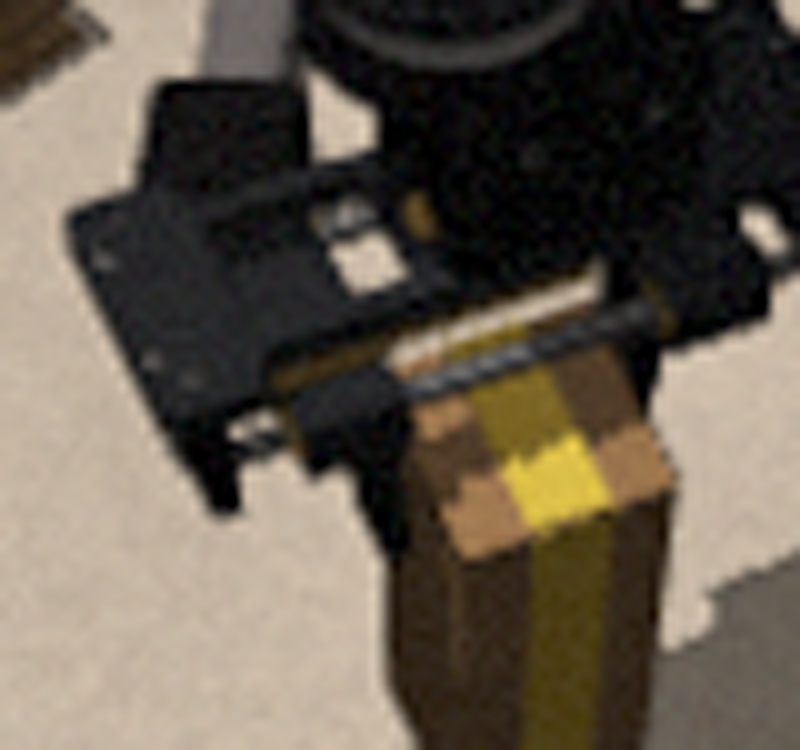

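```bash
python3 - <<'E'
from h import *
crop('s9',265,135,60,60,10,'c15')
E
```

```text
(no output)
```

View pics/c15.png

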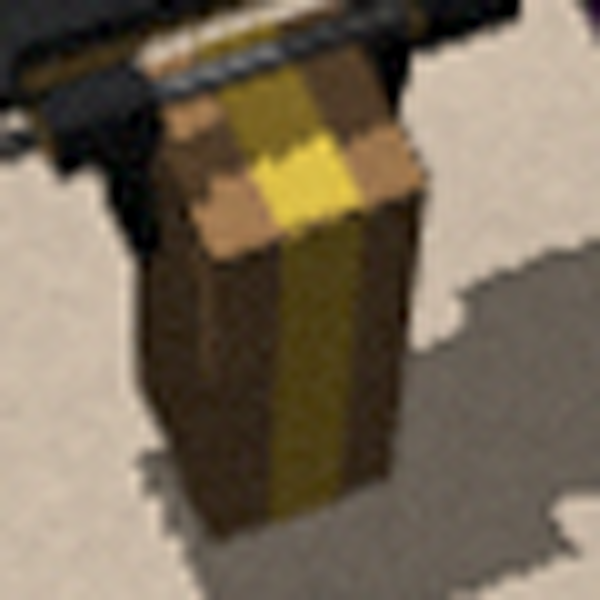

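```bash
python3 - <<'E'
from h import *
def c(x,y):return (265+x/10,135+y/10)
A=[('s9',*c(212,260),(1,1,0)),('s9',*c(425,185),(-1,1,0)),('s9',*c(220,540),(1,1,1)),('s9',*c(390,475),(-1,1,1)),('s9',*c(138,375),(1,-1,1))]
W=[('w9',396,169,(1,1,0)),('w9',249,169,(-1,1,0))]
G=[.544,-.2176,.18]
fit2(G,-21,A,sig=20);fit2(G,-21,A+W,sig=20)
E
```

```text
tilt 11.5 e 0.035 off 0.0148 res [ 0.1 -0.1  0.7 -0.3 -1.3  0.5  0.2  0.1 -0.8  0.1  0.7]
tilt 12.4 e 0.034 off 0.0165 res [ 0.5  0.9  1.   0.7 -1.4  0.6  0.1  0.2 -0.8  0.1  2.   0.6  0.7  0.1
  0.8]
```

```bash
python3 - <<'E'
from h import *
plan([(544,-217,280,-21),(565,20,280,30),(450,276,280,89.1)],step=33,g=255)
E
```

```text
t 17.9 p [ 542.3 -221.6  161.5] xyaw -20.9 ydir [-0. -0. -1.] F [-0.2 -0.9 -8.1] T [-0.21  0.16 -0.01] w 0.689 q [-0.25  0.26  0.69  1.72 -0.17  1.23  0.12]
21
-0 -30 1 0 255; -0 -29 1 0 255; -0 -30 2 0.1 255; -0 -29 1 -0 255; -8 -0 29 -6.4 255; -5 -0 29 -6.4 255; -2 -0 30 -6.3 255; 2 -0 29 -6.4 255; 5 -0 30 -6.4 255; 8 -0 28 -6.4 255; 11 -0 28 -6.3 255; 14 -0 26 -6.4 255; 3 -0 31 -6.6 255; 7 -0 30 -6.5 255; 10 -0 30 -6.6 255; 14 -0 28 -6.6 255; 16 -0 26 -6.5 255; 20 -0 25 -6.6 255; 22 -0 22 -6.6 255; 24 -0 19 -6.5 255
27 -0 16 -6.6 255
end [450.2 276.1 279.5] 89.09977136195572
```

>>> drive_tool(increments="0 -10 0 0 255; 0 -20 1 0 255; 0 -30 1 0 255; 0 -29 2 0 255; 0 -20 1 0 255; 0 -10 0 0 255; -4 0 14 -3.2 255; -4 0 15 -3.2 255; -5 0 29 -6.4 255; -2 0 30 -6.3 255; 2 0 29 -6.4 255; 5 0 30 -6.4 255; 8 0 28 -6.4 255; 11 0 28 -6.3 255; 14 0 26 -6.4 255; 3 0 31 -6.6 255; 7 0 30 -6.5 255; 10 0 30 -6.6 255; 14 0 28 -6.6 255; 16 0 26 -6.5 255", squeeze=40)

```text
time: 20.4
position: [0.4982, 0.1633, 0.2795]
tool_rot: [-1.394, -0.857, 0.86]
ft_force: [-0.4, -0.3, -8.0]
grip_width: 0.686
```

```bash
python3 - <<'E'
from h import *
plan([(450,276,280,89.1)],step=25,g=255)
E
```

```text
t 20.4 p [498.2 163.3 279.5] xyaw 63.23 ydir [-0.002 -0.    -1.   ] F [-0.4 -0.3 -8. ] T [ 0.   -0.03 -0.02] w 0.686 q [-0.66  0.03  0.3   1.68 -0.01  1.44  0.74]
5
16 -0 19 -5.2 255; 17 -0 17 -5.1 255; 19 -0 16 -5.2 255; 20 -0 13 -5.2 255; 22 -1 12 -5.2 255
end [450.4 276.2 280.5] 89.13494254201646
```

>>> drive_tool(increments="16 0 19 -5.2 255; 17 0 17 -5.1 255; 19 0 16 -5.2 255; 20 0 13 -5.2 255; 22 0 12 -5.2 255; 0 0 0 0 255; 0 10 0 0 255; 0 20 0 0 255; 0 25 0 0 255; 0 25 0 0 255; 0 20 0 0 255; 0 15 0 0 255; 0 10 0 0 255; 0 4 0 0 255; 0 0 0 0 255; 0 0 0 0 255")

```text
time: 22.4
position: [0.4537, 0.2747, 0.1523]
tool_rot: [-1.22, -1.194, 1.191]
ft_force: [0.3, -0.6, -7.1]
grip_width: 0.685
```

```bash
python3 - <<'E'
from h import *
st();snap('wrist','w10');snap('scene','s10');snap('top','t10')
crop('s10',370,190,150,130,5,'c16');crop('t10',140,140,110,130,5,'c17')
E
```

```text
t 22.4 p [453.7 274.7 152.3] xyaw 88.7 ydir [ 0.001  0.001 -1.   ] F [ 0.3 -0.6 -7.1] T [0.09 0.03 0.  ] w 0.685 q [-0.77  0.11  0.18  1.85 -0.02  1.18  0.97]
```

View pics/w10.png

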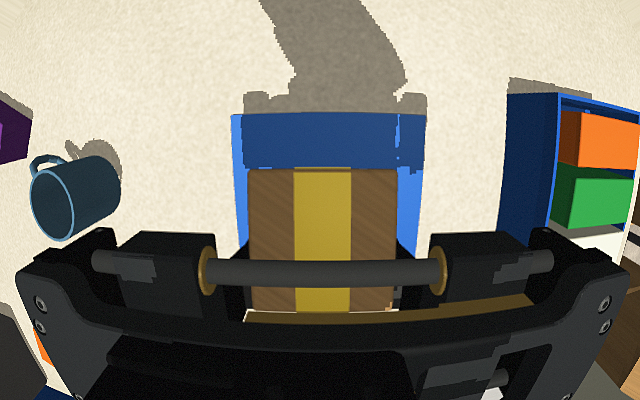

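View pics/c16.png

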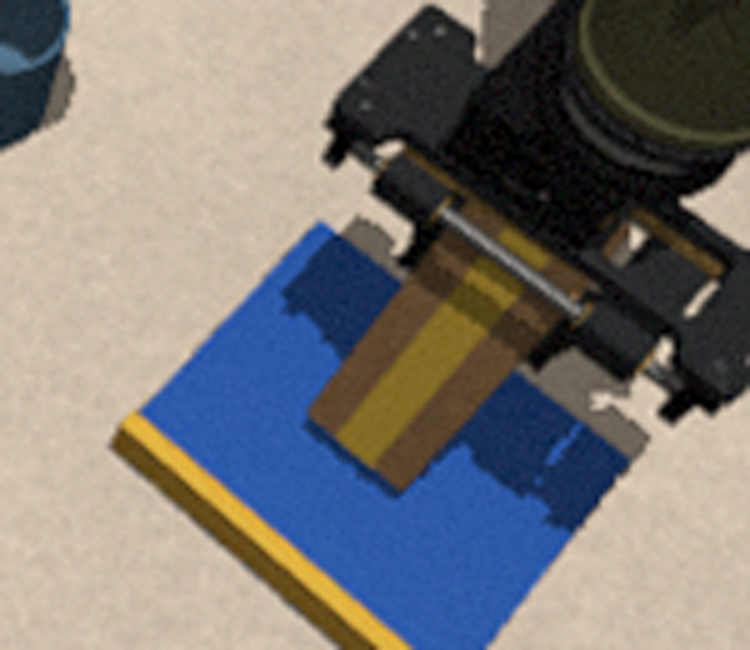

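View pics/c17.png

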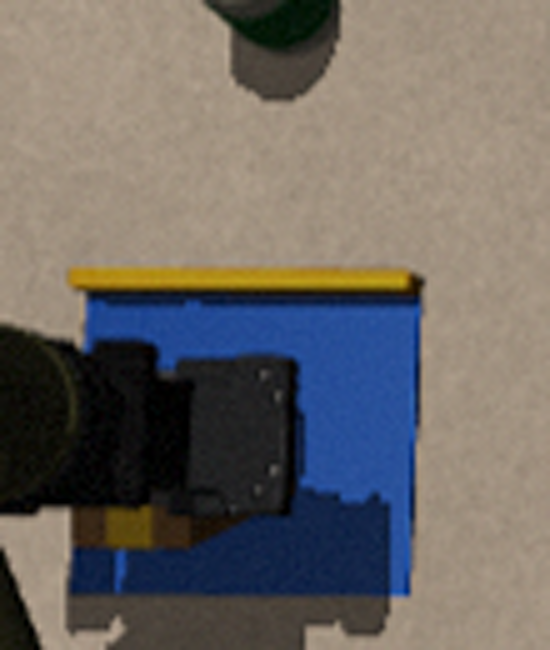

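>>> drive_tool(increments="0 4 0 0 255; 0 4 -4 0 255; 0 0 -12 0 255; 0 0 -12 0 255; 0 0 -10 0 255; 0 0 -6 0 255; 0 0 -4 0 255; 0 0 -4 0 255; 0 0 -4 0 255; 0 0 -4 0 255; 0 0 -4 0 255; 0 0 -4 0 255; 0 0 -4 0 255; 0 0 -4 0 255; 0 0 0 0 255; 0 0 0 0 255", squeeze=22)

```text
time: 24.55
position: [0.5294, 0.2727, 0.1435]
tool_rot: [-1.22, -1.193, 1.192]
ft_force: [-1.6, 1.0, -7.5]
grip_width: 0.691
```

```bash
python3 - <<'E'
from h import *
st();snap('wrist','w11');snap('scene','s11')
crop('s11',370,190,120,120,6,'c18')
E
```

```text
t 24.55 p [529.4 272.7 143.5] xyaw 88.7 ydir [ 0.001  0.    -1.   ] F [-1.6  1.  -7.5] T [0.19 0.46 0.03] w 0.691 q [-0.71  0.26  0.22  1.7  -0.06  1.19  1.07]
```

View pics/w11.png

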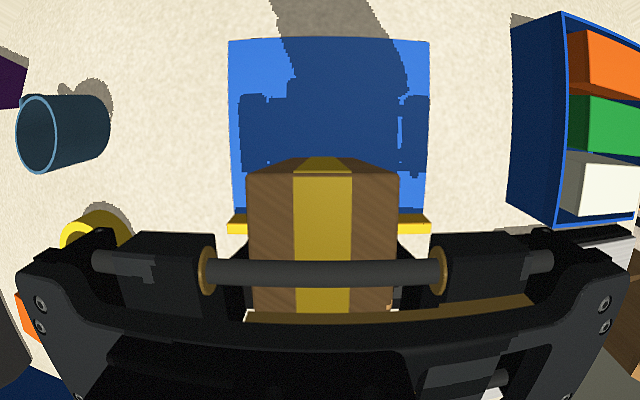

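View pics/c18.png

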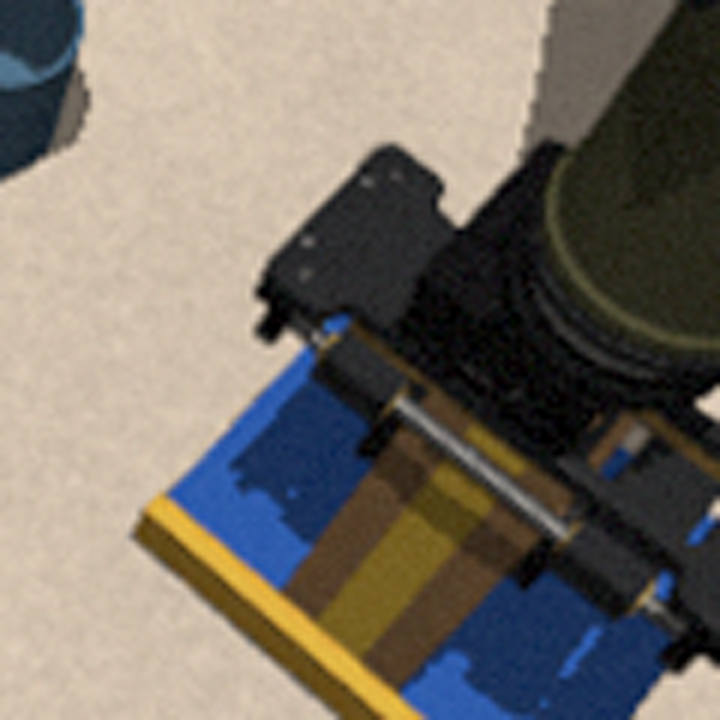

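```bash
python3 - <<'E'
from h import *
W=[('w11',399,173,(1,1,0)),('w11',246,173,(-1,1,0)),('w11',364,157,(1,1,1)),('w11',277,157,(-1,1,1))]
G=[.5294,.2727,.1622]
fit2(G,88.8,W,sig=20)
# predicted bottom -Z (front) edge x, for sanity
E
```

```text
tilt 6.0 e 0.0343 off 0.0188 res [-0.8 -0.1 -2.7  0.2 -6.  -0.1  6.1  0.   0.9]
```

>>> drive_tool(increments="0 0 -3 0 255; 0 0 -3 0 255; 0 0 -3 0 255; 0 0 -1 0 255; 0 2 0 0 255; 0 2 0 0 255; 0 1 0 0 255; 0 1 0 0 255; 0 1 0 0 255; 0 0 0 0 255", squeeze=20)

```text
time: 25.9
position: [0.5393, 0.2724, 0.1365]
tool_rot: [-1.22, -1.193, 1.192]
ft_force: [-1.6, 0.4, -8.0]
grip_width: 0.689
```

```bash
python3 - <<'E'
from h import *
st();snap('wrist','w12');crop('w12',220,130,210,110,3.8,'c19')
E
```

```text
t 25.9 p [539.3 272.4 136.5] xyaw 88.69 ydir [ 0.  0. -1.] F [-1.6  0.4 -8. ] T [0.03 0.31 0.01] w 0.689 q [-0.7   0.28  0.22  1.69 -0.06  1.18  1.09]
```

View pics/c19.png

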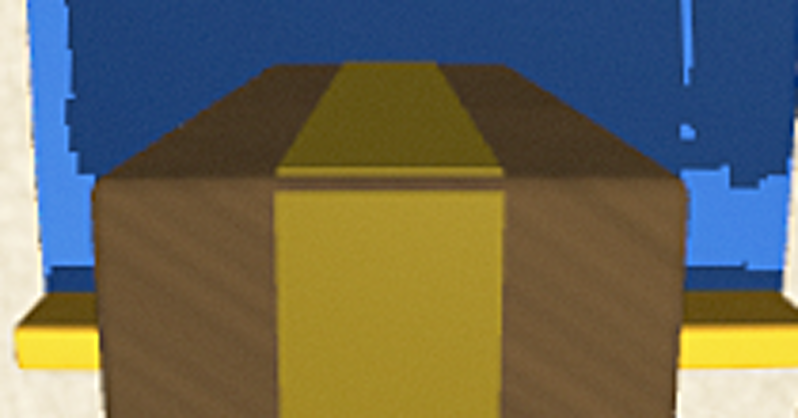

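```bash
python3 - <<'E'
from h import *
def c(x,y):return (220+x/3.8,130+y/3.8)
W=[('w12',*c(686,180),(1,1,0)),('w12',*c(95,180),(-1,1,0)),('w12',*c(502,65),(1,1,1)),('w12',*c(275,65),(-1,1,1))]
fit2([.5393,.2724,.1552],88.7,W,sig=20)
# stop direction in wrist image: stop ends' deck z, front line
E
```

```text
tilt 2.5 e 0.03 off 0.019 res [-1.9 -0.  -1.6  0.  -0.   0.  -1.5  0.   0.9]
```

>>> drive_tool(increments="0 0 -2 0 255; 0 1 -1 0 255; 0 1 0 0 255; 0 1 0 0 255; 0 0 0 0 255; 0 0 0 0 255")

```text
time: 26.7
position: [0.542, 0.2724, 0.1334]
tool_rot: [-1.22, -1.192, 1.193]
ft_force: [-2.8, 1.1, -7.9]
grip_width: 0.686
```

```bash
python3 - <<'E'
from h import *
st();snap('wrist','w13');crop('w13',220,130,210,110,3.8,'c20')
E
```

```text
t 26.7 p [542.  272.4 133.4] xyaw 88.7 ydir [-0.  0. -1.] F [-2.8  1.1 -7.9] T [ 0.19  0.82 -0.01] w 0.686 q [-0.69  0.29  0.22  1.68 -0.07  1.18  1.09]
```

View pics/c20.png

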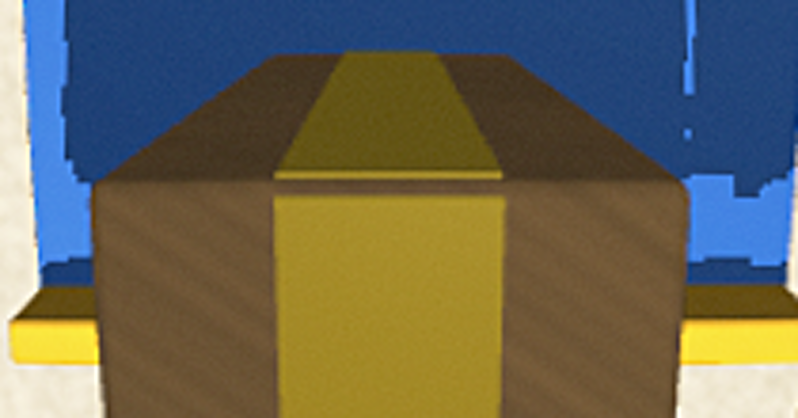

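>>> drive_tool(increments="0 1 0 0 255; 0 1 0 0 255; 0 1 0 0 255; 0 0 0 0 255; 0 0 0 0 255")

```text
time: 27.38
position: [0.544, 0.2723, 0.1322]
tool_rot: [-1.222, -1.195, 1.189]
ft_force: [1.1, -1.6, 3.9]
grip_width: 0.692
```

```bash
python3 - <<'E'
from h import *
st()
E
```

```text
t 27.38 p [544.  272.3 132.2] xyaw 88.67 ydir [ 0.004  0.001 -1.   ] F [ 1.1 -1.6  3.9] T [-0.51  0.16  0.07] w 0.692 q [-0.69  0.29  0.22  1.69 -0.07  1.17  1.09]
```

>>> drive_tool(increments="0 0 0 0 255; 0 0 0 0 255; 0 0 0 0 255; 0 0 0 0 255", squeeze=8)

```text
time: 27.88
position: [0.5442, 0.2723, 0.1321]
tool_rot: [-1.222, -1.196, 1.189]
ft_force: [2.0, -1.1, 5.2]
grip_width: 0.691
```

```bash
python3 - <<'E'
from h import *
st();snap('wrist','w14');crop('w14',220,130,210,110,3.8,'c21')
snap('scene','s14');crop('s14',370,190,120,120,6,'c22')
E
```

```text
t 27.88 p [544.2 272.3 132.1] xyaw 88.66 ydir [ 0.004  0.001 -1.   ] F [ 2.  -1.1  5.2] T [-0.47 -0.41  0.  ] w 0.691 q [-0.69  0.29  0.22  1.69 -0.07  1.17  1.09]
```

View pics/c21.png

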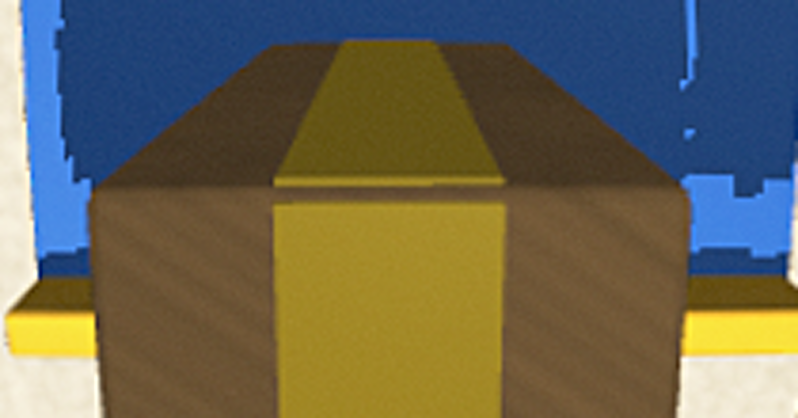

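View pics/c22.png

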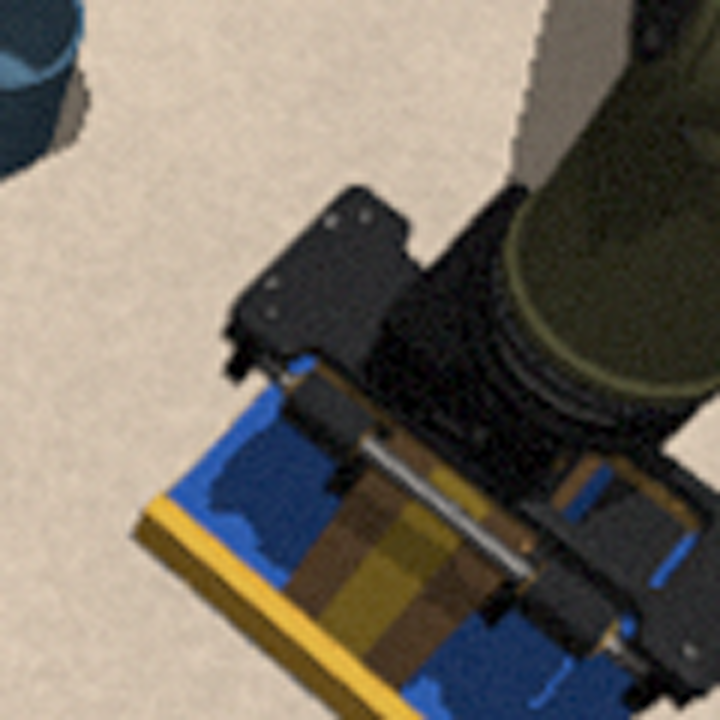

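```bash
python3 - <<'E'
from h import *
def c(x,y):return (220+x/3.8,130+y/3.8)
W=[('w14',*c(689,188),(1,1,0)),('w14',*c(92,188),(-1,1,0)),('w14',*c(506,44),(1,1,1)),('w14',*c(275,44),(-1,1,1))]
p=fit2([.5442,.2723,.1508],88.7,W,sig=20)
W=[('w13',*c(686,182),(1,1,0)),('w13',*c(94,182),(-1,1,0)),('w13',*c(504,54),(1,1,1)),('w13',*c(275,54),(-1,1,1))]
p=fit2([.5420,.2724,.1521],88.7,W,sig=20)
E
```

```text
tilt 0.8 e 0.0298 off 0.0196 res [-2.  -0.1 -1.6  0.1 -0.6 -0.  -1.8  0.   1. ]
tilt 1.5 e 0.0294 off 0.0194 res [-1.9 -0.  -1.6  0.  -0.3  0.  -1.6  0.   1. ]
```

>>> drive_tool(increments="0 0 0 0 230; 0 0 0 0 60; 0 0 0 0 0; 0 0 0 0 0; 0 0 0 0 0; 0 0 0 0 0")

```text
time: 28.72
position: [0.5421, 0.2724, 0.1305]
tool_rot: [-1.22, -1.192, 1.193]
ft_force: [-0.1, 0.3, -0.9]
grip_width: 0.989
```

```bash
python3 - <<'E'
from h import *
st();snap('wrist','w15');crop('w15',220,130,210,110,3.8,'c23')
E
```

```text
t 28.73 p [542.1 272.4 130.5] xyaw 88.7 ydir [-0. -0. -1.] F [-0.1  0.3 -0.9] T [0.02 0.02 0.02] w 0.989 q [-0.69  0.29  0.22  1.69 -0.07  1.17  1.09]
```

View pics/w15.png

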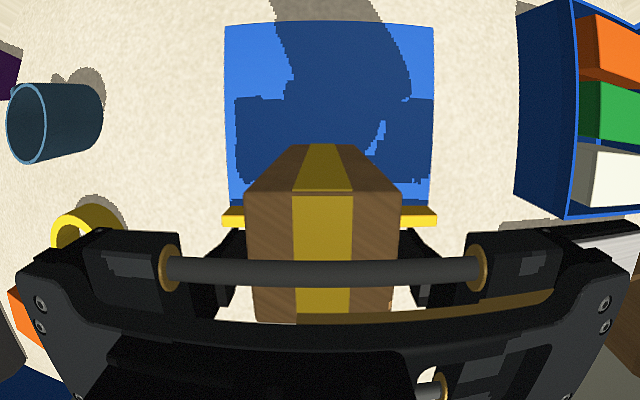

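>>> drive_tool(increments="0 -8 0 0 0; 0 -15 0 0 0; 0 -25 0 0 0; 0 -30 0 0 0; 0 -30 0 0 0; 0 0 20 0 0; 0 0 40 0 0; 0 0 40 0 0; 0 0 30 0 0; 0 0 0 0 0; 0 0 0 0 0")

```text
time: 30.15
position: [0.4131, 0.2752, 0.2397]
tool_rot: [-1.221, -1.194, 1.19]
ft_force: [-0.1, -0.1, 0.5]
grip_width: 1.001
```

```bash
python3 - <<'E'
from h import *
st();[snap(n,n[0]+'16') for n in ['wrist','scene','top']];crop('s16',380,190,120,140,5,'c24');crop('t16',140,130,110,140,4.2,'c25')
E
```

```text
t 30.15 p [413.1 275.2 239.7] xyaw 88.67 ydir [ 0.002  0.001 -1.   ] F [-0.1 -0.1  0.5] T [-0.   -0.03  0.01] w 1.001 q [-0.8  -0.02  0.16  1.8   0.    1.35  0.9 ]
```

View pics/w16.png

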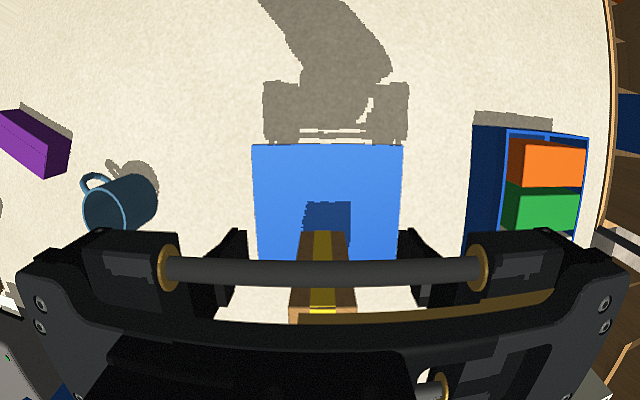

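View pics/c24.png

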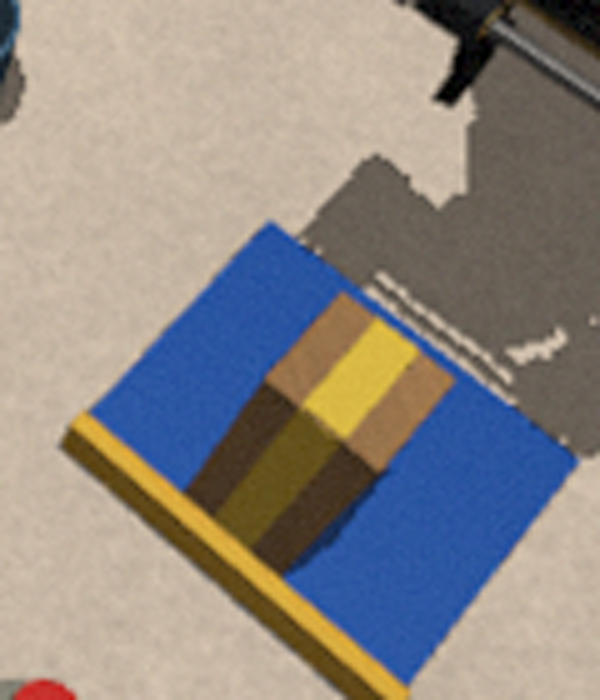

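View pics/c25.png

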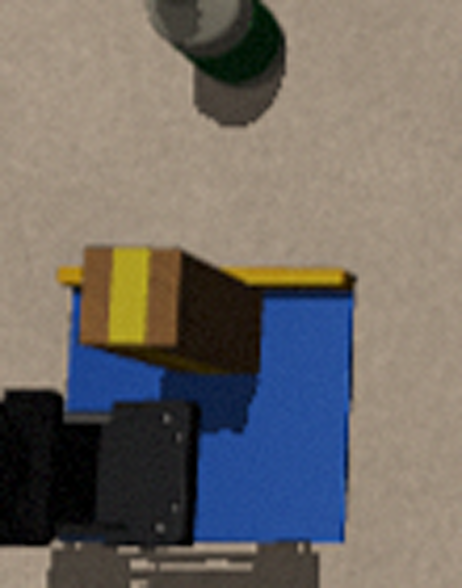

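```bash
python3 - <<'E'
from h import *
crop('t16',150,180,40,40,15,'c26');crop('s16',415,245,45,45,13,'c27')
E
```

```text
(no output)
```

View pics/c26.png

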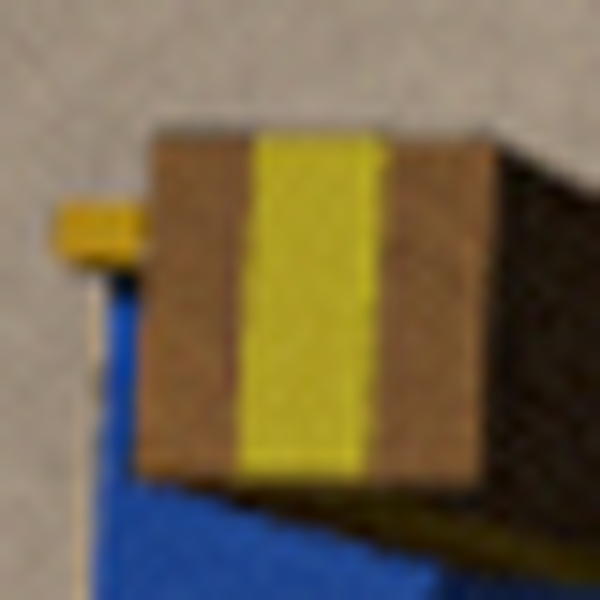

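View pics/c27.png

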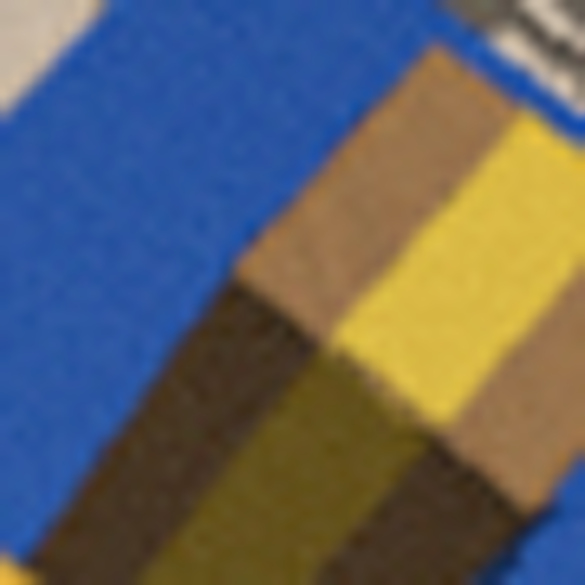

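```bash
python3 - <<'E'
from h import *
for z in (.185,):
    C=np.array([unproj('t16',150+x/15,180+y/15,z) for x,y in [(155,132),(493,132),(482,480),(137,475)]]);print(C.round(4),C.mean(0).round(4))
    d=C[0]-C[1];e=C[3]-C[2];print([np.degrees(np.arctan2(v[0],v[1])) for v in(d,e)], np.linalg.norm(d))
C=np.array([unproj('s16',415+x/13,245+y/13,.185) for x,y in [(235,272),(530,512),(437,45)]]);print(C.round(4))
for p in [(.556,.3047),(.556,.2447)]: print(proj('t16',[p[0],p[1],.035]))
E
```

```text
[[0.5567 0.2984 0.185 ]
 [0.5559 0.2408 0.185 ]
 [0.4961 0.2408 0.185 ]
 [0.4978 0.2992 0.185 ]] [0.5266 0.2698 0.185 ]
[np.float64(0.7930305421980112), np.float64(1.6421277192434958)] 0.05760078769592038
[[0.5569 0.2439 0.185 ]
 [0.5581 0.302  0.185 ]
 [0.4981 0.2453 0.185 ]]
[177.7988721  197.77466642]
[198.39220492 197.49151504]
```

```bash
python3 - <<'E'
from h import *
i=np.load('pics/t16.npz')['img'][185:225,170:215][:,:,::-1].astype(float)
i=np.clip((i/255)**.5*255,0,255).astype('uint8'); cv2.imwrite('pics/c28.png',cv2.resize(i,None,fx=15,fy=14,interpolation=cv2.INTER_CUBIC))
for P in [(.556,.2425,.035),(.556,.2425,.005),(.556,.2425,.185),(.496,.2425,.005),(.556,.18,.035),(.556,.18,.005)]:
    u=proj('t16',P); print(P,u.round(1),((u-[170,185])*[15,14]).round(0))
E
```

```text
(0.556, 0.2425, 0.035) [199.1 197.5] [437. 175.]
(0.556, 0.2425, 0.005) [202. 199.] [481. 196.]
(0.556, 0.2425, 0.185) [182.2 188.8] [183.  53.]
(0.496, 0.2425, 0.005) [201.6 219. ] [473. 475.]
(0.556, 0.18, 0.035) [220.6 197.2] [759. 171.]
(0.556, 0.18, 0.005) [223.  198.7] [795. 192.]
```

View pics/c28.png

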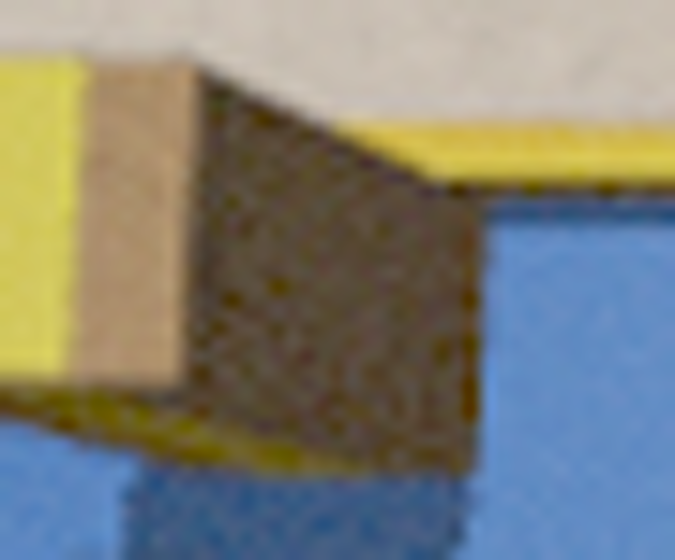

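```bash
python3 - <<'E'
from h import *
a=cv2.imread('pics/top0.png');b=cv2.imread('pics/t16.png')
d=cv2.absdiff(a,b).max(2); cv2.imwrite('pics/d.png',np.vstack([cv2.convertScaleAbs(d,alpha=3)[50:290],b[50:290]]))
E
```

```text
Traceback (most recent call last):
ValueError: all the input arrays must have same number of dimensions, but the array at index 0 has 2 dimension(s) and the array at index 1 has 3 dimension(s)
```

```bash
python3 - <<'E'
from h import *
a=cv2.imread('pics/top0.png');b=cv2.imread('pics/t16.png')
d=cv2.absdiff(a,b); cv2.imwrite('pics/d.png',np.vstack([cv2.convertScaleAbs(d,alpha=3)[50:290],b[50:290]]))
E
```

```text
(no output)
```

View pics/d.png

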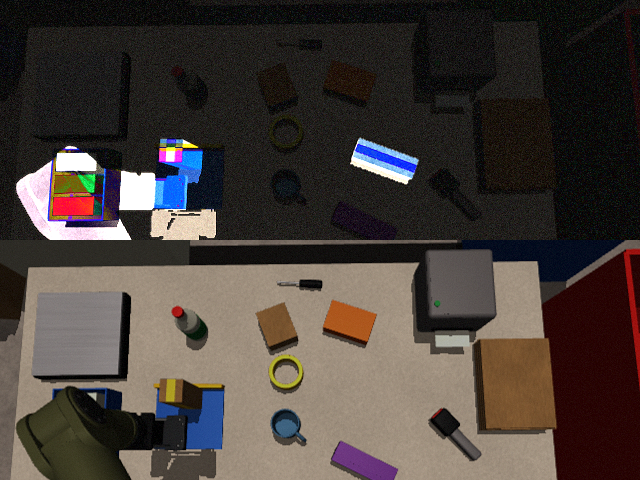

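```bash
python3 - <<'E'
from h import *
T=np.load('pics/w16.npz')['T'];c=-T[:3,:3].T@T[:3,3];print(c, T[:3,:3].T@[0,0,-1])
plan([(413,340,262,88.7),(600,340,262,88.7)],step=40)
E
```

```text
[0.33895923 0.27781071 0.40140634] [ 0.26953847 -0.00361354 -0.96298284]
t 30.3 p [413.1 275.  238.8] xyaw 88.62 ydir [ 0.  0. -1.] F [ 0.4 -0.   0.3] T [ 0.   -0.04  0.01] w 0.998 q [-0.8  -0.02  0.16  1.8   0.    1.35  0.9 ]
7
32 -12 1 -0 0; 33 -11 1 -0.1 0; 1 -0 -37 0 0; 1 -0 -38 0 0; 0 -0 -37 0 0; 1 -0 -38 0 0; 1 -0 -37 0 0
end [599.8 339.8 261.8] 88.71821607774929
```

>>> drive_tool(increments="32 -12 1 0 0; 33 -11 1 0 0; 1 0 -37 0 0; 1 0 -38 0 0; 0 0 -37 0 0; 1 0 -38 0 0; 1 0 -37 0 0; 0 0 0 0 0; 0 0 0 0 0")

```text
time: 31.42
position: [0.5984, 0.34, 0.2609]
tool_rot: [-1.219, -1.191, 1.193]
ft_force: [-0.3, -0.1, 0.2]
grip_width: 1.002
```

```bash
python3 - <<'E'
from h import *
st();snap('wrist','w17');snap('top','t17');i=cv2.imread('pics/w17.png')
print([projw('w17',p).round(1) for p in [(.556,.302,.035),(.556,.302,.185),(.556,.37,.035),(.556,.18,.035)]])
E
```

```text
t 31.43 p [598.4 340.  260.9] xyaw 88.68 ydir [-0.001 -0.    -1.   ] F [-0.3 -0.1  0.2] T [ 0.06  0.07 -0.03] w 1.002 q [-0.7   0.39  0.21  1.29 -0.08  1.47  1.04]
[array([289.8, 140.5]), array([270.4, 156.7]), array([344.1, 139.1]), array([199.1, 145.5])]
```

View pics/w17.png

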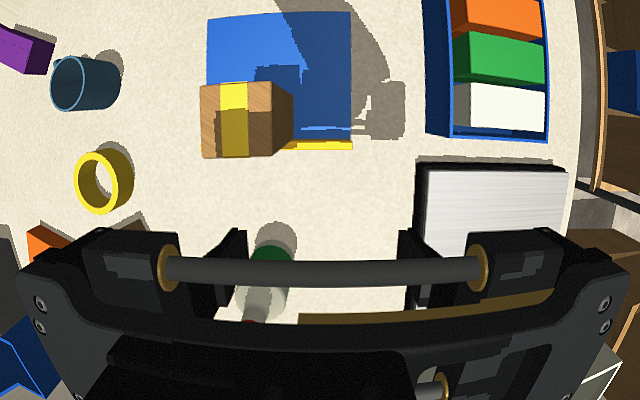

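```bash
python3 - <<'E'
from h import *
crop('w17',255,120,60,45,13,'c30')
E
```

```text
(no output)
```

View pics/c30.png

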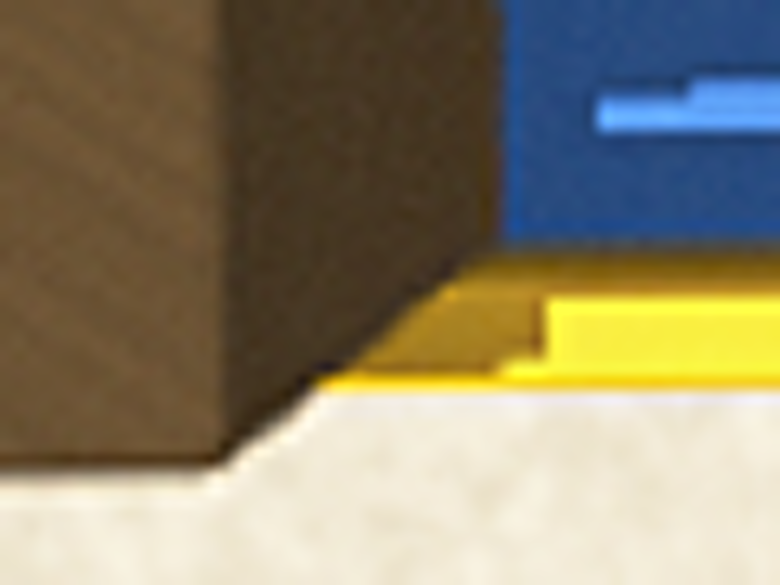

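```bash
python3 -c "
from h import *
st(); print(workorder.close_job())"
```

```text
t 31.52 p [597.8 340.6 261.7] xyaw 88.76 ydir [-0.  0. -1.] F [0.4 0.8 0.1] T [ 0.06 -0.   -0.04] w 0.995 q [-0.7   0.39  0.21  1.29 -0.08  1.47  1.04]
the job is handed in; nothing more can be done
None
```

The carton is standing upright on the blue tray, heavy end down and against the yellow stop. The gripper is open and clear, and I handed the job in at about 31.5 s of the 72 s.

**Finding the heavy end:** I pinched it at mid-length and lifted it. At 30 N and 24 N it stayed level. Eased to 19 N, it dipped at the end towards the scanner, and the wrist torque agreed.

**Standing it up:** I gripped it near the light end and lifted. It jammed briefly on the table and slid about 15–20 mm off-centre in the grip. It then hung tilted at about 25°, so I shook it gently to about 12°. Pressing its foot lightly against the stop brought it nearly upright. I then lowered it 1 mm at a time (wrist force stayed around 5 N at touchdown) and released it.

**Last checks:**
- **Fit to the stop:** the wrist view shows the carton's bottom edge meeting the stop's foot line with no visible gap. The top view puts that face at x ≈ 0.556 m, against about 0.556 m for the stop.
- **Squareness:** the carton is turned about 0.8–1.6° in the top view, against about 0.9° for the tray, which is within what I can read from the picture.
- **Sideways position:** its centre is near y ≈ 0.270 m, about 5 mm off the stop's middle by my estimate.
- **Other things on the table:** the before/after difference of the top view shows none of the bystanders moved. The arm covered the parts bin in that view, but it looked undisturbed in the wrist view.

No final check failed.

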